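Unload the finished bracket from the sliding-jaw vise

TASK

The welded bracket in the vise is finished: slide the vise jaw fully open, then lift the bracket out and set it down gently, not dropped, standing on its base in the empty bay of the plywood tray beside the two brackets already there. Leave the jaw open, and do not disturb those two brackets or the tools and other things lying on the table.

Things in the scene. Friction and masses are not known exactly. Their poses are not given: they have to be found in the camera images.
- vise: Grey machine vise fixed to the table, left or right of the robot, 260 mm long (own y), 110 mm wide (x). Origin: at table height below the middle of the bracket's place; z up. Its bed is 35 mm high, from y = -80 to +180 mm. The fixed jaw spans y = -70 to -30 mm, the sliding jaw starts at y = +30 mm; both jaw tops are 65 mm above the table.
- jaw (a joint): Travel in m of the sliding steel jaw along the vise's +y, away from the bracket: 0 shut, 0.070 fully open at its stop. No spring: it stays where left; about 5 N friction resists it, plus 25 N per m/s. A lip on its face hangs 8 mm over the edge of the bracket's base plate, 12 mm above the bed, so the bracket cannot come out while the jaw is shut.
- jaw_handle (a point): Point in the dark flat handle standing upright on the sliding jaw, 100 mm above the table, 15 mm below the handle's top. The handle is 14 mm thick along the vise's y, 40 mm wide along its x, 50 mm high (65 to 115 mm above the table). With the jaw shut it is at y = 75 mm in the vise's frame; it moves with the jaw. Axes as the vise's.
- bracket: Welded aluminium bracket in the vise, 0.4 to 0.65 kg: base plate 100 x 60 x 10 mm (x, y, z) and an upright web on its middle, 80 mm wide (x), 12 mm thick (y), top edge 100 mm up, with a 26 mm hole 42 mm up. Origin: centre of the underside of the base, z up. It starts on the vise bed (underside 35 mm above the table), axes along the vise's.
- bracket_web (a point): Point in the middle of the bracket's web, 83 mm above the underside of its base, 17 mm below the web's top edge: a good place to grip, across the 12 mm thickness (bracket's y). Axes as the bracket's.
- tray: Plywood tray fixed to the table, on the other side of the robot from the vise: 136 x 264 mm (x, y), walls 30 mm high, floor top 6 mm above the table. Origin: centre of its underside, z up. Two 24 mm high dividers make three bays along its y, centred at y = -86, 0, +86 mm, each 124 (x) by 80 (y) mm inside. A bracket stands in a bay with its base's long side along the tray's x, either way round.
- card: Blank white paper card, 105 x 65 mm, flat and fixed on the floor of the empty bay, at the bay's centre; less than 1 mm thick, the bracket is set down on top of it. Origin at its centre, 6 mm above the table (floor of the bay); axes as the tray's.
- finished1: A finished bracket just like the one in the vise, standing in one of the other two bays (which one varies). Origin: centre of the underside of its base.
- finished2: Another finished bracket like it, standing in the remaining bay. Origin: centre of the underside of its base.
- hammer: Hammer lying on the far part of the table; leave it.
- wrench: Steel wrench lying on the far part of the table; leave it.
- oil: White cutting-oil bottle, 60 mm across, 150 mm tall, standing on the far part of the table; leave it.
- case: Closed blue plastic tool case, 130 x 200 x 55 mm, at the right of the table; leave it.
- brush: Brush lying at the left of the table; leave it.
- square: Dark steel welding square, about 100 x 100 mm and 30 mm high, lying on the far part of the table; leave it.
There are look-alikes about, which are no part of the job. What is shaped like the bracket but blue or green is not meant.

How it is judged:
By the outcome, as a careful person would: the job done as asked, in the order asked, and still so for the second after the job is handed in, with the robot touching nothing.
It also fails if it takes over 54 s, if anything falls off the work surface, if the arm or the gripper's body presses on something with over 40 N, if the wrist force passes 120 N, or if a joint passes its speed limit or range.

ROBOT

A 6-joint arm with a two-finger parallel gripper is mounted at the origin on the work surface. World frame = base frame: x ahead of the robot, y to its left, z up, the work surface at z = 0. Lengths are in mm, angles in rad, forces in N, time in s.
With the tool pointing down it reaches from about 300 to 875 mm from the base axis. Payload 6.4 kg.
Tool frame: the origin (TCP) lies midway between the tips of the shut fingers; the grasp point (between the pads) lies 19 mm behind it; z points along the fingers, y is the direction in which the jaws open and shut (so a half turn about z gives the same grasp; the last joint's range is limited). The gripper opens to 88 mm and grips with 3 to 60 N. Pads are 18 mm wide; open, the fingers measure 123 mm over their backs; the gripper's body (75 mm by 187 mm) begins 45 mm behind the grasp point.
Start: joints at [0.9, 0.181, 1.607, -0, 1.354, -0.206], TCP at [257.732, 514.019, 238.714] pointing down, gripper open.
Joint ranges: [-2.99, 2.99], [-0.89, 2.07], [0.3, 2.58], [-1.14, 4.28], [0, 2.63], [-3.12, 3.12]. Speed limits (rad/s): [2.57, 2.57, 3.01, 3.14, 3.14, 3.14].

INTERFACE

Orientations are given as a rotation vector (axis times angle).
In Python, from workcell import * gives the robot as it stands. The module is installed in compiled form; this text tells all that it offers. Calls block until the motion is done:
- move_to(position, orientation): joint-space move of the TCP to a pose.
- movel(position, vel=150, rot=None, stop_force=None): straight line of the TCP; rot=None keeps the orientation; vel is the mean speed in mm/s. With stop_force (N) it stops when the force on the tool has changed by that much, and returns True; else False.
- goto_joints(angles): joint-space move.
- set_gripper(opening, grasp_force=None): finger opening in mm; grasp_force is the grip in N (None keeps the last); returns when the fingers have stopped.
- dwell(seconds).
- ik(position, orientation): joint angles nearest the present ones, or None.
- get_obs(): the state.
- get_image(name): name is "side" or "top"; returns the picture (480x640x3 uint8, red, green, blue); there is no depth.
- camera_model(name): a dict with "fx", "fy", "cx", "cy" (pixels), "eye" and "rotation" of the camera in the world. Camera axes: x right, y up, looking along -z (the intrinsics and any distortion apply to the point x, -y, -z); pixel columns grow to the right and rows downward; lengths in mm; the calibration is good to about 2 mm. A picture is of the moment at which its call begins. camera_model takes no time and is no camera call.
A pose or a line that the arm cannot do raises Unreachable and nothing moves.
- finish_job(): hands the job in, once; it reports no verdict.
Trained networks look in the newest picture that a camera, given by its name, has taken for a name from the list of things; names that differ only in an ending like _2 or _b are one class to them, and where a whole thing is asked for, a point or a joint stands for the part that bears it (a point fixed in the world has none). Each returns a list of dicts, best first, with "p" (0 to 1); they miss things now and then, are a little off and sometimes report something else, mostly with a low value. They report only what shows in the picture. A call takes as long as a camera call. They do not tell look-alikes from the thing itself.
- recognise(camera, target): "pixel" ([column, row] in pixels, amid what is visible of it).
- masks_of(camera, target): "mask" (480x640 bool, what is visible of it) and "pixel" ([column, row] in pixels, amid what is visible of it).
- pinpoint(camera, target): "pixel" ([column, row] in pixels: a listed point, or the origin of a listed thing).
The state is a dict: "clock": time; "q": joint angles; "dq": joint speeds; "effort": joint torques, N m; "tool_pos": TCP position; "tcp_rot": TCP orientation; "contact_force": force on the tool from outside, world axes, zero at the start; "ft_torque": the same for the moment, N m; "grip_width": finger opening in mm.
Only numpy, scipy, OpenCV 4.12 (cv2) and the standard library are available. Lean on these libraries where they do the work, as an engineer would, in place of code of your own. Each camera call takes 0.05 s, during which the arm holds its last target.

## Working session

There is one attempt and no reset: what is moved stays moved. The work goes in short steps, each a Python script; the robot and the scene stay as the last script left them, time stands still between calls to the robot, and variables do not carry over. Pictures are saved under pics/ and viewed, and the job is handed in when it is done.

```bash
mkdir -p pics; python3 - <<'E'
from workcell import *
import cv2
for n in("side","top"):
    im=get_image(n); cv2.imwrite(f"pics/{n}0.png",im[:,:,::-1])
    print(n,camera_model(n))
    for t in("vise","jaw_handle","bracket_web","card","tray","bracket"):
        print(t,[(round(d["p"],2),[round(float(v),1) for v in d["pixel"]]) for d in pinpoint(n,t)])
o=get_obs();print(o["clock"],o["tool_pos"],o["tcp_rot"])
E
```

```text
side {'fx': 442.9042601011589, 'fy': 442.9042601011589, 'cx': 322.1680575669309, 'cy': 242.80168929780734, 'eye': array([  499.82936424, -1010.74456351,   749.99491492]), 'rotation': array([ 0.98654686, -0.03768396, -0.04683675])}
vise [(0.77, [316.1, 234.5])]
jaw_handle [(0.47, [315.2, 192.8])]
bracket_web [(0.97, [256.0, 180.7]), (0.89, [258.8, 240.4]), (0.76, [311.5, 200.7]), (0.57, [243.2, 212.2])]
card []
tray [(0.97, [305.1, 318.9])]
bracket [(0.89, [262.3, 265.5]), (0.88, [248.7, 239.6]), (0.81, [315.0, 225.1]), (0.55, [257.6, 212.4])]
top {'fx': 522.0286003434064, 'fy': 522.0286003434064, 'cx': 322.4387293263678, 'cy': 239.80509839977796, 'eye': array([ 286.39154505,  -37.70206529, 1628.1865652 ]), 'rotation': array([ 0.14339917, -0.14223831, -1.57993855])}
vise [(0.57, [253.9, 254.4]), (0.54, [409.1, 195.1])]
jaw_handle [(0.95, [224.9, 241.7])]
bracket_web [(0.85, [254.8, 316.4]), (0.81, [244.6, 248.6]), (0.59, [307.0, 297.8]), (0.58, [190.7, 311.8])]
card [(0.69, [374.9, 258.9]), (0.25, [499.7, 307.4])]
tray [(0.78, [379.1, 263.1])]
bracket [(0.88, [259.2, 317.8]), (0.85, [197.2, 313.4]), (0.81, [302.9, 302.6]), (0.65, [248.9, 251.8])]
0.7 [257.72690174 514.00927319 238.69850134] [-7.23543306e-01 -3.05709473e+00  4.83739392e-05]
```

View pics/side0.png

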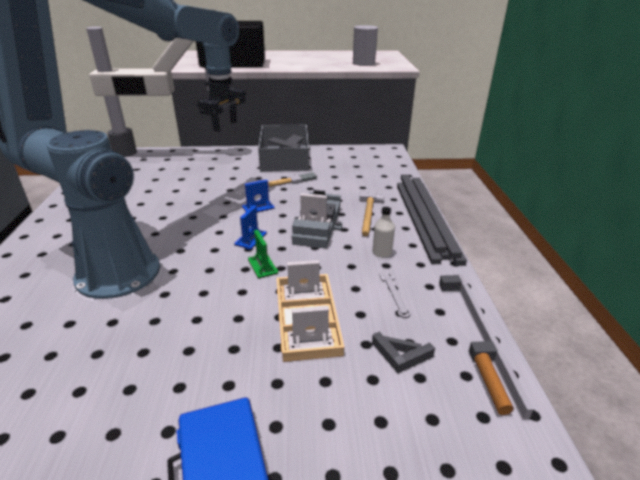

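View pics/top0.png

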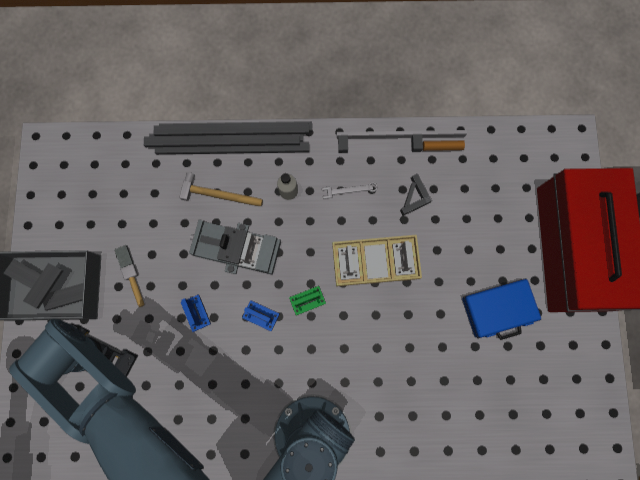

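The bracket candidates in the top view are blue (195,313), blue (261,316), green (307,300), the grey one in the vise (250,250), and grey ones in the tray at (348,262) and (403,258). I choose the grey one in the vise. The empty bay is the middle one, around (375,259).

```bash
cat > h.py <<'E'
import numpy as np, cv2
from scipy.spatial.transform import Rotation as R
from workcell import *
def cam(n):
    c=camera_model(n); return c,R.from_rotvec(c["rotation"]).as_matrix()
def ray(n,px,z):
    c,M=cam(n); d=M@np.array([(px[0]-c["cx"])/c["fx"],-(px[1]-c["cy"])/c["fy"],-1.])
    e=np.array(c["eye"]); return e+d*(z-e[2])/d[2]
def proj(n,P):
    c,M=cam(n); q=(np.atleast_2d(P)-np.array(c["eye"]))@M
    return np.c_[c["cx"]+c["fx"]*q[:,0]/-q[:,2], c["cy"]+c["fy"]*q[:,1]/q[:,2]]
def crop(n,im,x0,y0,w,h,s,name):
    cv2.imwrite(name,cv2.resize(im[y0:y0+h,x0:x0+w,::-1],None,fx=s,fy=s,interpolation=cv2.INTER_CUBIC))
E
python3 - <<'E'
from h import *
t=cv2.imread("pics/top0.png")[:,:,::-1];s=cv2.imread("pics/side0.png")[:,:,::-1]
crop("top",t,180,205,110,80,7,"pics/tv.png")
crop("top",t,325,225,110,80,7,"pics/tt.png")
crop("side",s,270,180,100,75,8,"pics/sv.png")
print("handle",ray("top",[224.9,241.7],100),ray("side",[315.2,192.8],100))
print("web",ray("top",[244.6,248.6],118),ray("side",[311.5,200.7],118))
print("brk",ray("top",[248.9,251.8],35),ray("side",[315,225.1],35))
print("vise",ray("top",[253.9,254.4],0),ray("side",[316.1,234.5],0))
print("card",ray("top",[374.9,258.9],6)); print("tray",ray("top",[379.1,263.1],0),ray("side",[305.1,318.9],0))
E
```

```text
handle [565.26535703 251.76130335 100.        ] [556.65079794 263.34965978 100.        ]
web [540.59675926 190.14233133 118.        ] [541.62141896 176.25441874 118.        ]
brk [544.35369698 189.23931247  35.        ] [552.10528575 170.65755156  35.        ]
vise [541.49018787 178.34597449   0.        ] [555.65872037 171.00815597   0.        ]
card [ 520.93933657 -202.31629995    6.        ]
tray [ 508.28804877 -215.70379186    0.        ] [ 511.4803335  -211.62294563    0.        ]
```

View pics/tv.png

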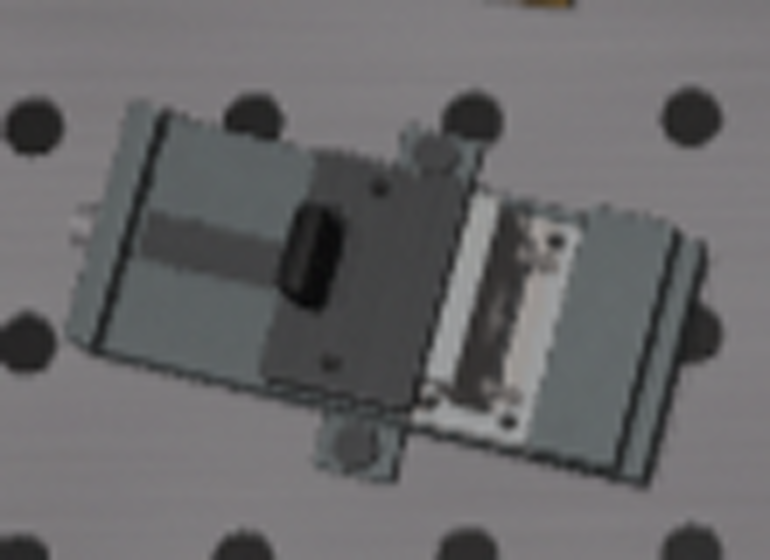

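View pics/tt.png

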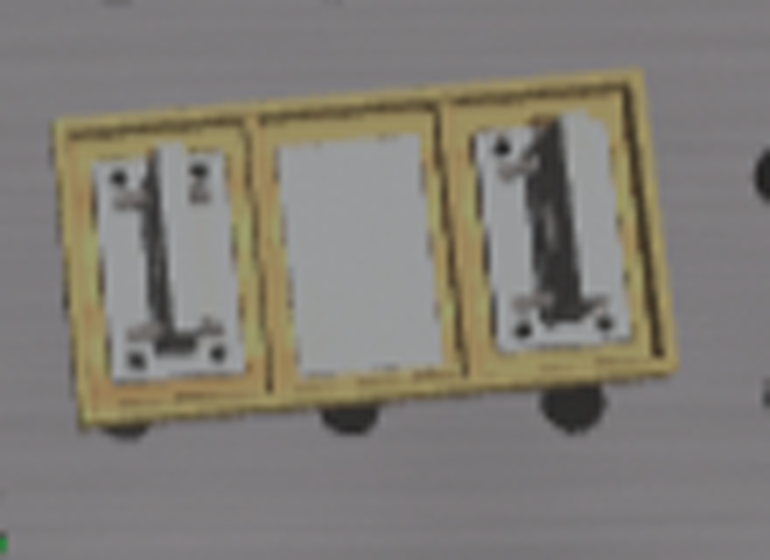

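View pics/sv.png

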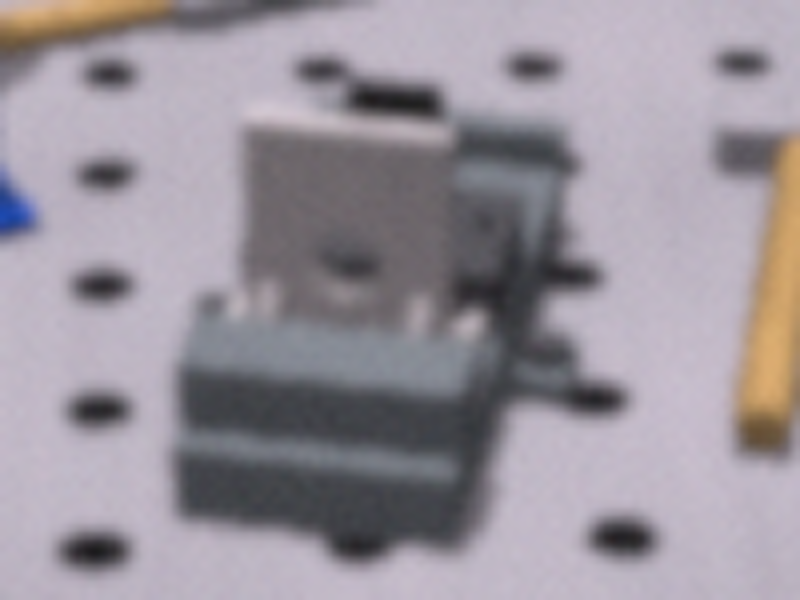

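```bash
cat > fit.py <<'E'
from h import *
from scipy.optimize import least_squares
def box(x0,x1,y0,y1,z0,z1): return np.array([[x,y,z] for z in(z0,z1) for x,y in((x0,y0),(x1,y0),(x1,y1),(x0,y1))],float)
EDG=[(0,1),(1,2),(2,3),(3,0),(4,5),(5,6),(6,7),(7,4),(0,4),(1,5),(2,6),(3,7)]
def place(P,x,y,yaw,z=0): 
    c,s=np.cos(yaw),np.sin(yaw); P=np.atleast_2d(np.array(P,float)); return P@np.array([[c,-s,0],[s,c,0],[0,0,1]]).T+[x,y,z]
def draw(n,im,boxes,pose,c,s,name):
    x0,y0,w,h=c; o=cv2.resize(im[y0:y0+h,x0:x0+w],None,fx=s,fy=s,interpolation=cv2.INTER_CUBIC)
    for b,col in boxes:
        p=(proj(n,place(b,*pose))+.5-[x0,y0])*s
        for i,j in EDG: cv2.line(o,tuple(map(int,p[i])),tuple(map(int,p[j])),col,1,cv2.LINE_AA)
    cv2.imwrite(name,o)
def vboxes(j=0): return [(box(-55,55,-80,180,0,35),(255,0,0)),(box(-55,55,-70,-30,35,65),(0,255,0)),(box(-20,20,68+j,82+j,65,115),(0,255,255)),(box(-40,40,-6,6,45,135),(0,0,255)),(box(-50,50,-30,30,35,45),(255,0,255))]
def tboxes(): return [(box(-68,68,-132,132,0,30),(255,0,0)),(box(-52.5,52.5,-32.5,32.5,6,6.5),(0,255,0))]
E
python3 - <<'E'
from fit import *
T=lambda p:np.array([180+p[0]/7,205+p[1]/7])-.5+.07
S=lambda p:np.array([270+p[0]/8,180+p[1]/8])-.5+.07
obs=[("top",T((485,194)),(40,0,135)),("top",T((440,402)),(-40,0,135)),("top",T((598,210)),(52,-30,65)),
 ("side",S((245,105)),(-40,6,135)),("side",S((455,124)),(40,-6,135)),
 ("top",T((650,488)),(-55,-80,35)),("top",T((705,250)),(55,-80,35)),("top",T((70,338)),(-55,180,35)),("top",T((132,103)),(55,180,35))]
f=lambda v:np.concatenate([proj(n,place(P,*v))[0]-p for n,p,P in obs])
r=least_squares(f,[541,186,-.3],x_scale=[10,10,.05],loss="soft_l1");print(r.x,r.fun.round(1).reshape(-1,2).tolist())
T=lambda p:np.array([325+p[0]/7,225+p[1]/7])-.5+.07
ob=[((52,120),(68,132,30)),((638,70),(68,-132,30)),((678,372),(-68,-132,30)),((83,424),(-68,132,30)),
((275,150),(52.5,32.5,6)),((418,135),(52.5,-32.5,6)),((443,365),(-52.5,-32.5,6)),((297,375),(-52.5,32.5,6))]
f=lambda v:np.concatenate([proj("top",place(P,*v))[0]-T(p) for p,P in ob])
q=least_squares(f,[520,-205,.05],x_scale=[10,10,.05],loss="soft_l1");print(q.x,q.fun.round(1).reshape(-1,2).tolist())
t=cv2.imread("pics/top0.png");s=cv2.imread("pics/side0.png")
draw("top",t,vboxes(),r.x,(180,205,110,80),7,"pics/o1.png")
draw("side",s,vboxes(),r.x,(270,180,100,75),8,"pics/o2.png")
draw("top",t,tboxes(),q.x,(325,225,110,80),7,"pics/o3.png")
draw("side",s,tboxes(),q.x,(260,250,100,115),5,"pics/o4.png")
a=[cv2.imread(f"pics/o{i}.png") for i in(1,2,3,4)]
cv2.imwrite("pics/o.png",np.vstack([np.hstack([cv2.resize(a[0],(400,300)),cv2.resize(a[1],(400,300))]),np.hstack([cv2.resize(a[2],(400,300)),cv2.resize(a[3],(400,300))])]))
print("card in top",proj("side",place([0,0,6],*q.x)))
E
```

```text
[ 5.47603157e+02  1.83763008e+02 -2.62700881e-01] [[0.8, -0.2], [-0.2, -3.6], [-1.6, 0.7], [0.8, -0.4], [-0.5, 1.7], [-1.5, -0.0], [0.0, -0.2], [0.2, 0.8], [1.6, 0.6]]
[ 5.14641140e+02 -2.04634262e+02  7.42157811e-02] [[-0.1, 0.2], [0.6, -0.0], [0.2, 0.2], [-0.5, 0.3], [-0.2, -0.7], [-0.1, -0.3], [0.0, -0.1], [0.1, 0.3]]
card in top [[306.29763189 315.05790932]]
```

View pics/o.png

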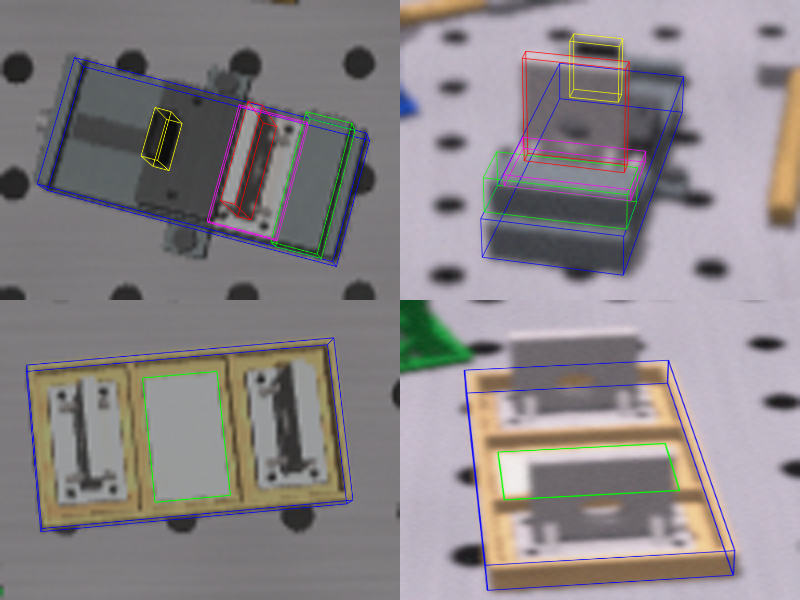

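View pics/o1.png

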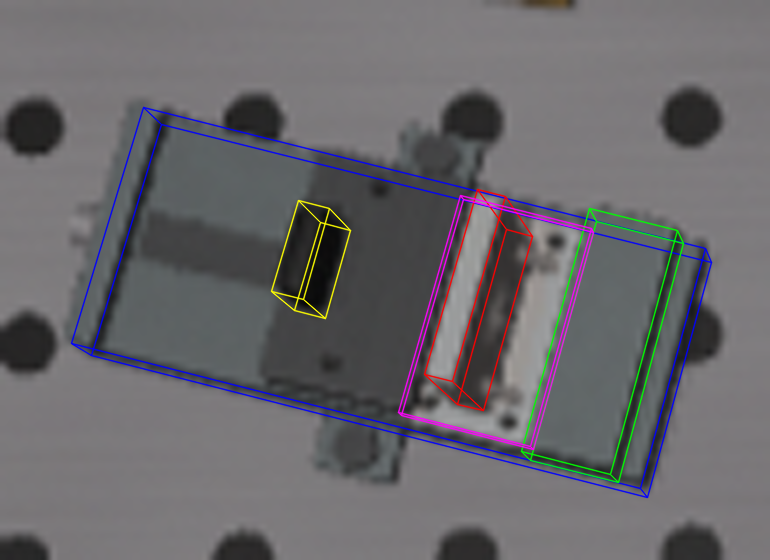

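View pics/o2.png

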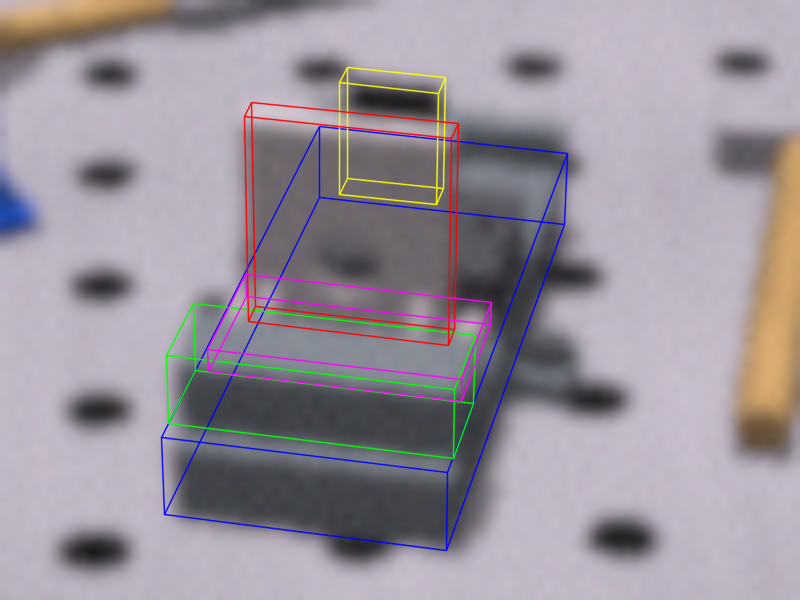

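The overlay fits to about 1 px. There is a small 1–1.5 px side-view offset, which is within calibration. Next, open the jaw.

```bash
cat >> fit.py <<'E'
V=(549.,183.3,-0.263); TR=(514.6,-204.6,0.074)
def rv(a): return R.from_matrix(np.array([[np.cos(a),np.sin(a),0],[np.sin(a),-np.cos(a),0],[0,0,-1]])).as_rotvec()
def vp(x,y,z): return place([x,y,z],*V)[0]
def st(): 
    o=get_obs(); print(round(o["clock"],2),o["tool_pos"].round(1),"F",np.round(o["contact_force"],1),"w",round(o["grip_width"],1),"q6",round(o["q"][5],2))
E
python3 - <<'E'
from fit import *
r=rv(V[2]+np.pi)
print(vp(0,75,200),ik(vp(0,75,200),r),ik(place([0,0,204],*TR)[0],rv(TR[2]+np.pi)))
set_gripper(44,20)
move_to(vp(0,75,190),r); st()
im=get_image("top"); crop("top",im,150,180,160,120,5,"pics/a1.png")
im=get_image("side"); crop("side",im,240,120,160,120,5,"pics/a2.png")
E
```

```text
[568.49839205 255.72107917 200.        ] [ 2.32585322e-01  3.20885807e-01  1.51594624e+00 -4.44089210e-16
  1.30476061e+00 -1.07521100e+00] [-5.92784337e-01  1.67383459e-01  1.69544021e+00 -4.44089210e-16
  1.27876899e+00 -2.23758066e+00]
2.99 [568.  256.7 190.2] F [0.  0.3 0.4] w 43.8 q6 -1.07
```

View pics/a2.png

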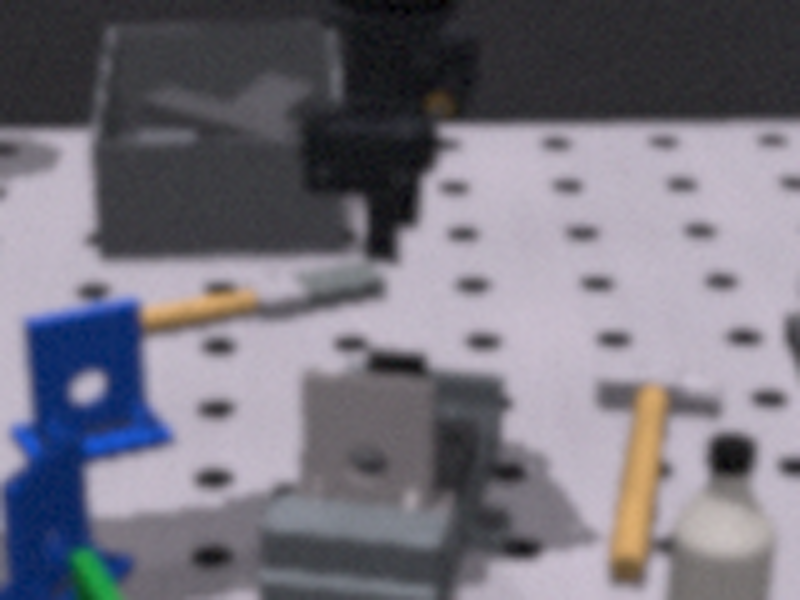

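The side view shows the fingers (380,240 in the crop) above the handle (397,362), about right. Descend, grip and pull.

```bash
python3 - <<'E'
from fit import *
hit=movel(vp(0,75,86),vel=120,stop_force=10); print(hit); st()
if not hit:
    set_gripper(5,15); st()
    im=get_image("top"); crop("top",im,150,180,160,120,5,"pics/b1.png")
    im=get_image("side"); crop("side",im,270,150,120,90,6,"pics/b2.png")
E
```

```text
False
4.11 [569.2 255.9  86.9] F [ 0.4 -0.7  0.2] w 44.2 q6 -1.08
4.67 [568.7 256.   86.3] F [0.5 0.9 1.2] w 14.1 q6 -1.08
```

View pics/b2.png

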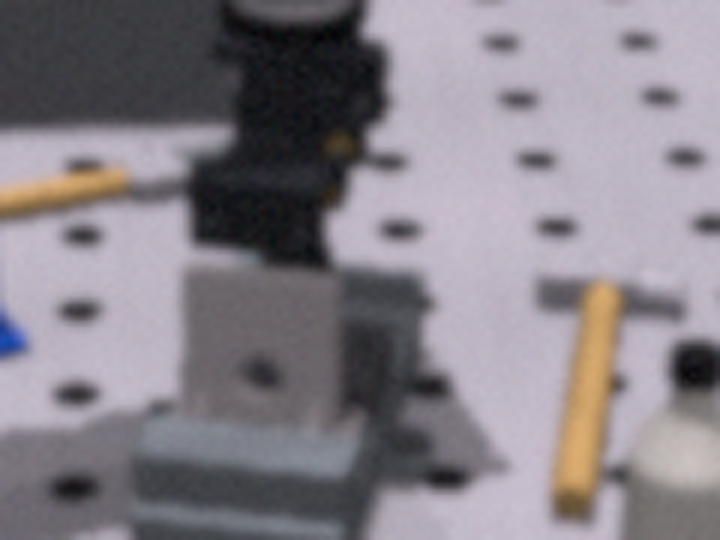

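Grip width is 14.1 mm, which matches the handle. Pull the jaw.

```bash
python3 - <<'E'
from fit import *
V2=V
print(movel(vp(0,140,86),vel=70,stop_force=25)); st()
print(movel(vp(0,150,86),vel=20,stop_force=15)); st()
dwell(.2);st()
p=get_obs()["tool_pos"]; d=p-vp(0,0,0); print("vise y", -np.sin(V[2])*d[0]+np.cos(V[2])*d[1])
im=get_image("top"); crop("top",im,150,180,160,120,5,"pics/c1.png")
E
```

```text
False
5.84 [584.7 318.3  86.3] F [-3.8 -0.8  5.3] w 13.7 q6 -0.99
True
6.27 [586.1 323.7  86.3] F [-1.  -1.6  5.3] w 14.0 q6 -0.98
6.47 [586.1 323.8  86.3] F [-0.8 -1.3  5.3] w 13.7 q6 -0.98
vise y 145.26677265026234
```

View pics/c1.png

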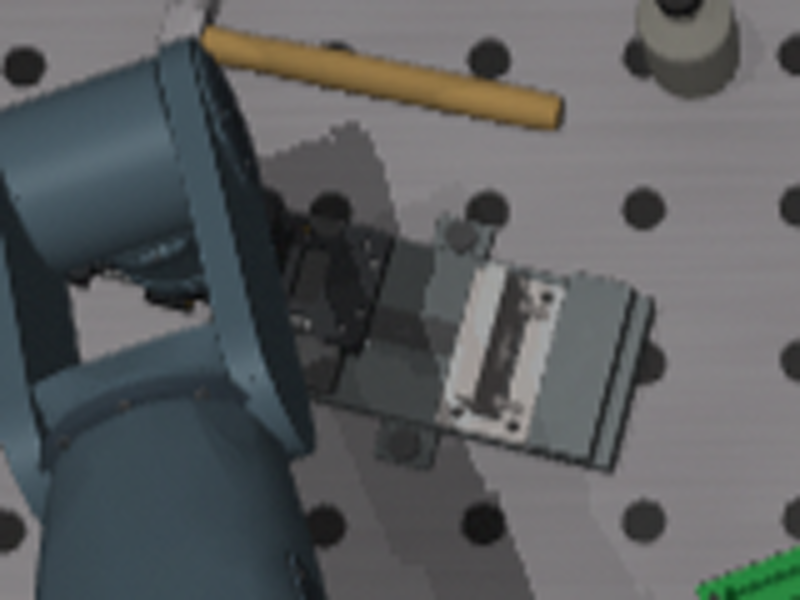

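The jaw met its stop at vise y = 145.3 mm (145 expected). Release it and go for the bracket.

```bash
python3 - <<'E'
from fit import *
r=rv(V[2]+np.pi)
set_gripper(40); movel(get_obs()["tool_pos"]+[0,0,110],vel=150)
set_gripper(60,35)
movel(vp(0,0,196),vel=150,rot=r); st()
hit=movel(vp(0,0,100),vel=100,stop_force=10); print(hit); st()
im=get_image("top"); crop("top",im,150,180,160,120,5,"pics/d1.png")
im=get_image("side"); crop("side",im,270,150,120,90,6,"pics/d2.png")
E
```

```text
9.56 [549.2 183.9 196.1] F [-0.5 -0.8 -0.2] w 59.9 q6 -1.19
False
10.67 [549.6 183.4 100.7] F [-0.2  0.  -0.1] w 60.1 q6 -1.19
```

View pics/d1.png

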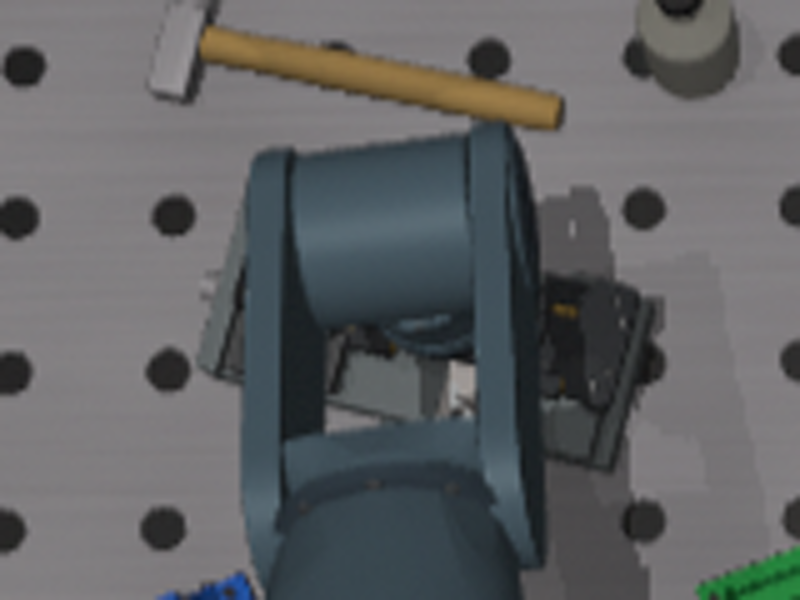

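View pics/d2.png

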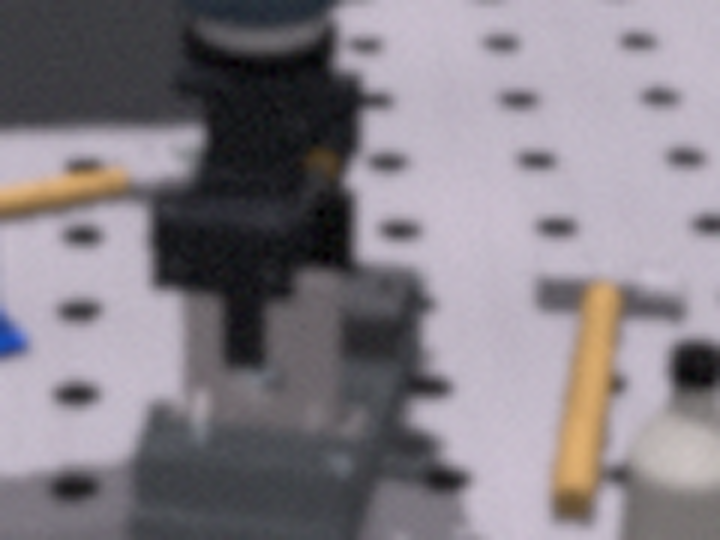

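The 18 px lateral offset of the near finger is explained by the vise yaw, since that finger stands 33 mm along vise −y from the web. Now grip and lift.

```bash
python3 - <<'E'
from fit import *
print(proj("side",[vp(0,-39,110),vp(0,-6,110)]))
set_gripper(5,35); st()
z0=get_obs()["tool_pos"]
movel(vp(0,0,115),vel=40,stop_force=25); st()
im=get_image("side"); crop("side",im,270,150,120,90,6,"pics/e1.png")
movel(vp(0,0,215),vel=120); st(); print(get_obs()["ft_torque"])
im=get_image("side"); crop("side",im,250,110,120,90,6,"pics/e2.png")
E
```

```text
[[310.95681013 207.95236522]
 [313.40774846 202.80878252]]
11.55 [549.1 183.4  99.9] F [ 1.   1.1 -1.7] w 11.9 q6 -1.19
12.07 [549.2 183.2 115.3] F [ 0.6  0.7 -5. ] w 11.7 q6 -1.19
13.11 [548.3 183.1 213.9] F [-0.  -0.4 -5.4] w 11.8 q6 -1.19
[ 0.00069869  0.02401161 -0.0288343 ]
```

View pics/e2.png

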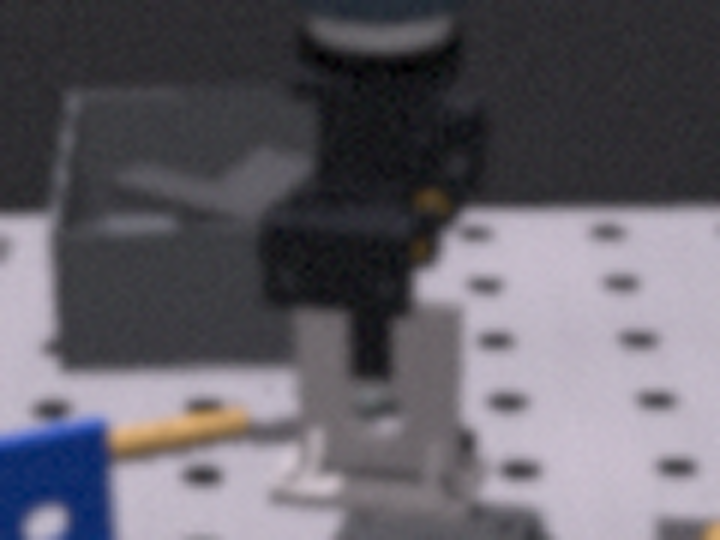

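```bash
python3 - <<'E'
from fit import *
r=rv(TR[2]+np.pi)
movel(place([0,0,215],*TR)[0],vel=160,rot=r); st()
movel(place([0,0,120],*TR)[0],vel=100,stop_force=15); st()
im=get_image("top"); crop("top",im,310,195,140,105,5.5,"pics/f1.png")
im=get_image("side"); crop("side",im,240,230,140,140,4.2,"pics/f2.png")
E
```

```text
15.74 [ 514.7 -204.1  215. ] F [-0.1  0.3 -5.8] w 11.7 q6 -2.24
16.84 [ 515.2 -205.   120.8] F [ 0.3 -0.2 -6.1] w 11.8 q6 -2.24
```

View pics/f1.png

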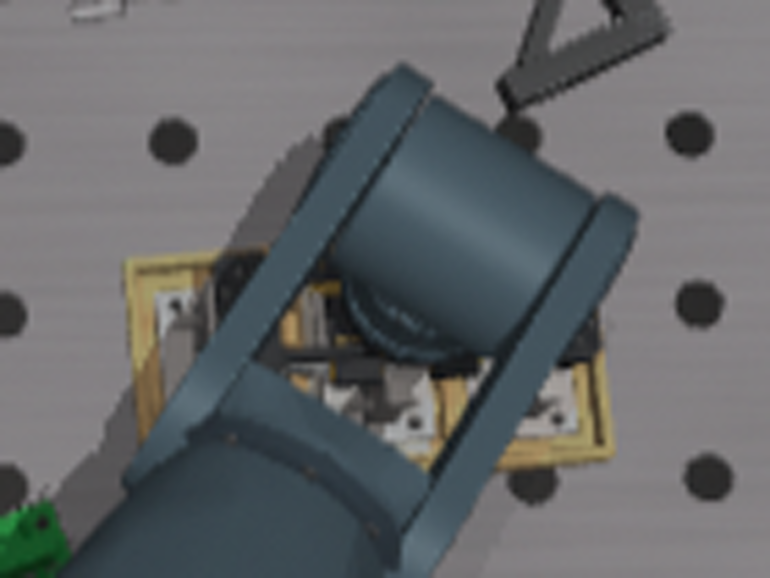

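View pics/f2.png

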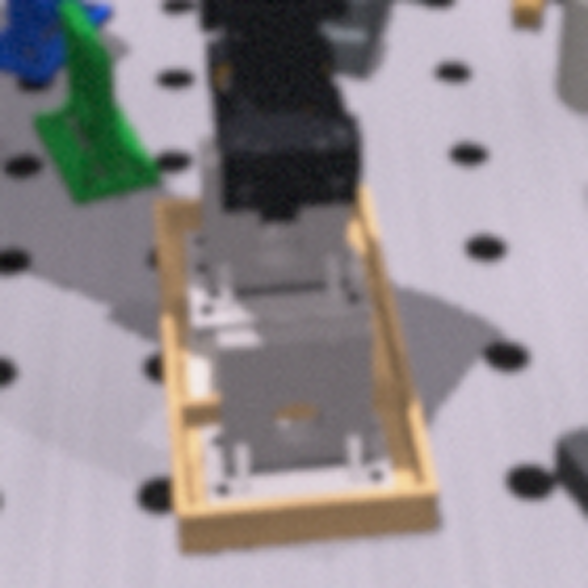

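```bash
python3 - <<'E'
from fit import *
print(proj("top",place([[-50,-30,65.8]],*TR)),"seen",310+435/5.5,195+455/5.5)
print(movel(place([0,0,80],*TR)[0],vel=80,stop_force=8)); st()
print(movel(place([0,0,68],*TR)[0],vel=12,stop_force=3.5)); st()
im=get_image("side"); crop("side",im,240,230,140,140,4.2,"pics/g2.png")
im=get_image("top"); crop("top",im,310,195,140,105,5.5,"pics/g1.png")
E
```

```text
[[389.33754948 273.63741571]] seen 389.0909090909091 277.72727272727275
False
17.59 [ 514.5 -204.6   79.6] F [ 0.9 -0.5 -5.4] w 11.4 q6 -2.24
True
18.32 [ 514.5 -204.5   70.9] F [-0.   0.1  5.6] w 11.4 q6 -2.24
```

View pics/g2.png

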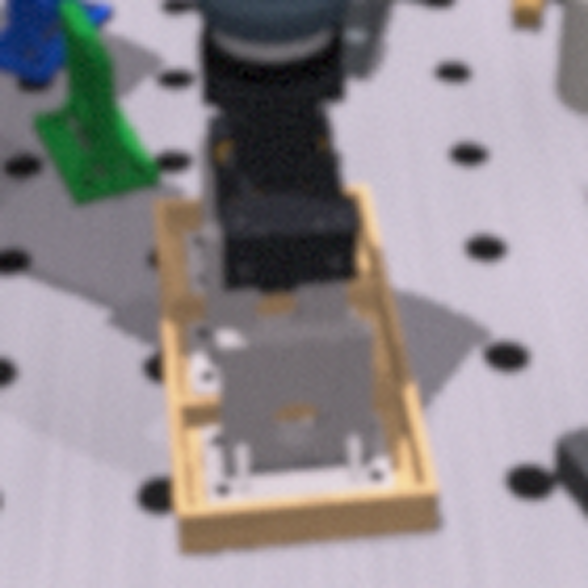

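View pics/g1.png

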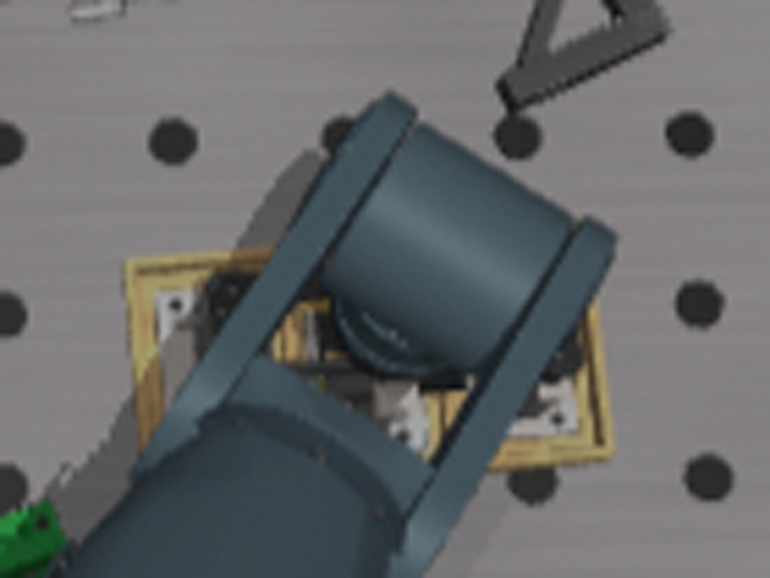

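```bash
python3 - <<'E'
from fit import *
t=cv2.resize(cv2.imread("pics/g1.png")[330:578,300:640],None,fx=2.2,fy=2.2,interpolation=cv2.INTER_CUBIC)
for P,c in (([-50,-30,16],(0,0,255)),([-50,30,16],(0,0,255)),([-62,-40,24],(255,0,0)),([-62,40,24],(255,0,0)),([-68,-132,30],(0,255,0)),([-50,-116,16],(0,255,255)),([-50,-56,16],(0,255,255))):
    p=((proj("top",place([P],*TR))[0]+.5-[310,195])*5.5-[300,330])*2.2; cv2.circle(t,tuple(map(int,p)),5,c,1)
cv2.imwrite("pics/g3.png",t)
E
```

```text
(no output)
```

View pics/g3.png

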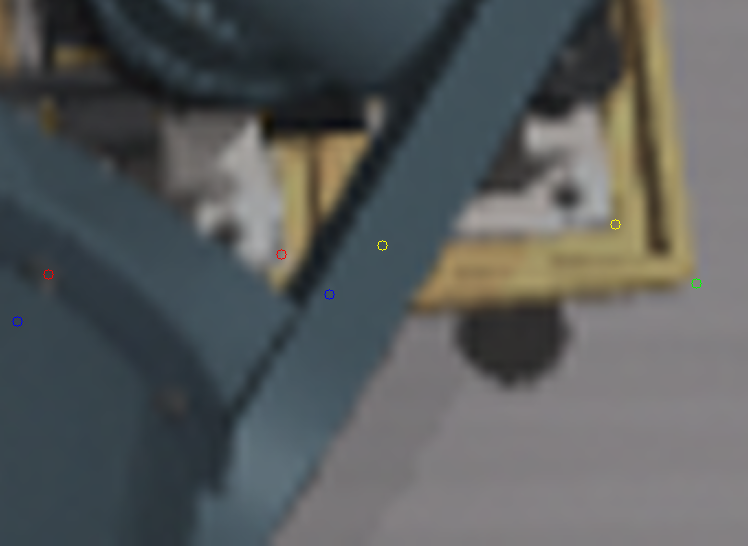

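The base sits within about 3 mm of the predicted centred position, and the floor was met at the expected height (underside 5.9 mm). Release and retreat.

```bash
python3 - <<'E'
from fit import *
movel(get_obs()["tool_pos"]+[0,0,.3],vel=10)
set_gripper(40); st()
movel(place([0,0,70],*TR)[0]+[0,0,130],vel=100); st()
goto_joints([0.1,0.0,1.4,0,1.5,-1.5]) if False else move_to([430,-20,330],rv(TR[2]+np.pi)); st()
a=get_image("side");crop("side",a,240,220,140,140,4.2,"pics/h2.png")
b=get_image("top");crop("top",b,310,195,140,105,5.5,"pics/h1.png")
cv2.imwrite("pics/h0.png",b[:,:,::-1])
E
```

```text
19.43 [ 514.5 -204.5   71.3] F [-0.  -0.5 -1. ] w 39.7 q6 -2.24
20.87 [ 514.2 -204.4  199.2] F [ 1.  -0.1  0.3] w 39.7 q6 -2.24
21.82 [430.1 -20.5 329.3] F [-0.  -0.2 -0.1] w 40.2 q6 -1.97
```

View pics/h2.png

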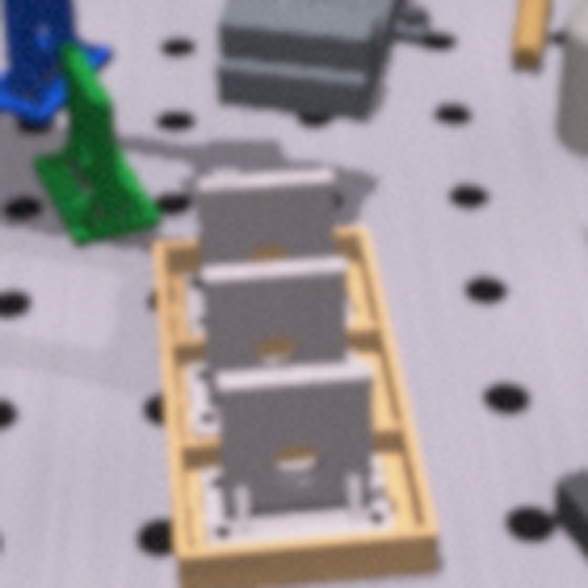

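View pics/h0.png

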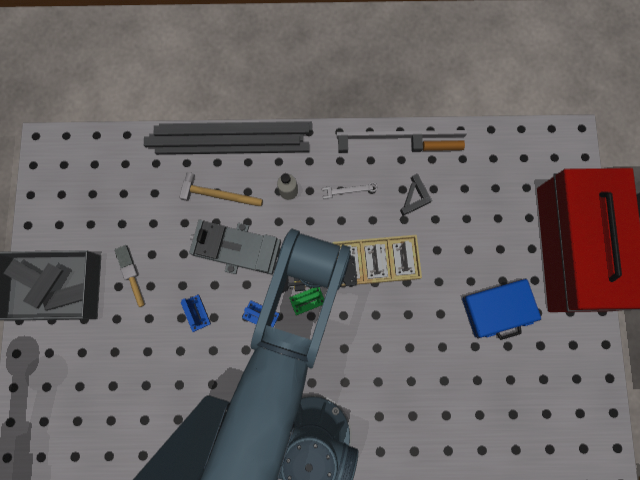

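View pics/h1.png

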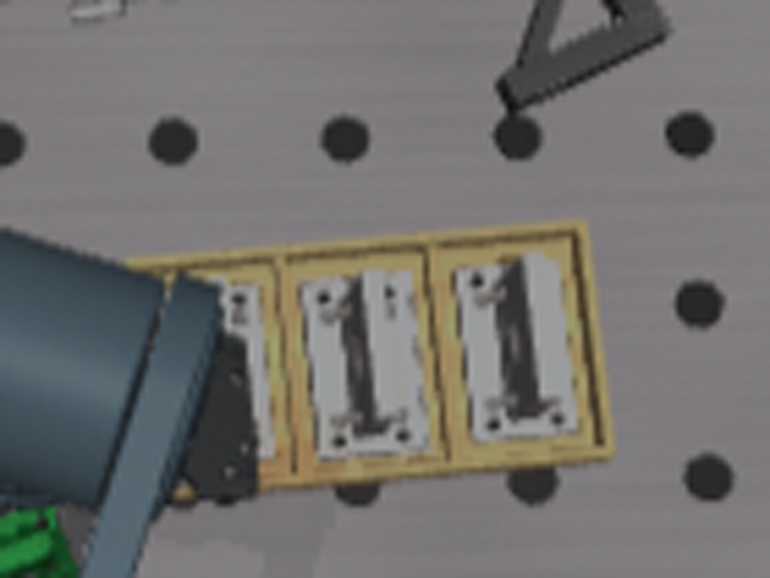

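```bash
python3 - <<'E'
from fit import *
b=cv2.imread("pics/h0.png")
draw("top",b,vboxes(70)[:3],V,(180,205,110,80),7,"pics/i.png")
d=pinpoint("top","jaw_handle"); print([(round(x["p"],2),x["pixel"]) for x in d],proj("top",vp(0,145,100)),proj("top",vp(0,75,100)))
E
```

```text
[(0.6, [201.1, 234.6])] [[201.05530426 234.96124898]] [[223.59142678 240.64950472]]
```

View pics/i.png

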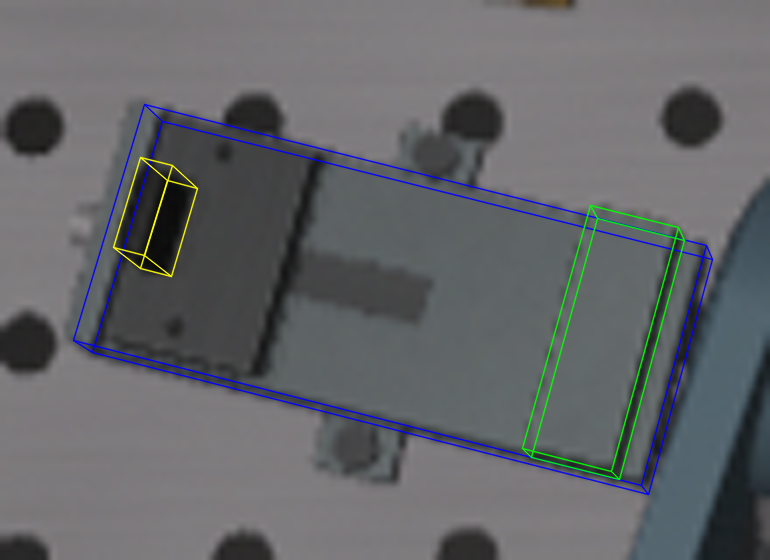

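```bash
python3 - <<'E'
from fit import *
a=cv2.imread("pics/top0.png",0);b=cv2.imread("pics/h0.png",0)
up=lambda i:cv2.resize(i[200:290,175:300],None,fx=8,fy=8,interpolation=cv2.INTER_CUBIC)
A,B=up(a),up(b)
def m(cx,cy,w,h):
    x,y=int((cx-w/2-175)*8),int((cy-h/2-200)*8); t=A[y:y+h*8,x:x+w*8]
    r=cv2.matchTemplate(B,t,cv2.TM_CCOEFF_NORMED);_,v,_,l=cv2.minMaxLoc(r);return (l[0]-x)/8,(l[1]-y)/8,round(v,2)
print("handle",m(225,241.5,12,18),proj("top",vp(0,145,100))-proj("top",vp(0,75,100)))
for c in((234,232),(227.2,257)): print("bolt",m(*c,7,7))
print(proj("top",vp(0,145,65))-proj("top",vp(0,75,65)))
E
```

```text
handle (-22.5, -5.375, 0.95) [[-22.53612252  -5.68825574]]
bolt (-29.25, 19.625, 0.84)
bolt (-22.125, -5.125, 0.92)
[[-22.05308784  -5.56942287]]
```

The handle shift of (−22.5,−5.4) px matches the 70 mm prediction of (−22.5,−5.7) px. Hand in.

```bash
python3 - <<'E'
from fit import *
finish_job(); st()
E
```

```text
the job is handed in; nothing more can be done
the job is handed in; nothing more can be done
```

I slid the vise jaw open, then lifted the bracket out and stood it in the tray's middle bay on the card. I handed the job in just after 22 s on the robot's clock; no verdict is reported.

**Jaw:** I pulled the handle until it met a hard stop at y = 145.3 mm in the vise's frame, against 145 expected. In the last top picture the handle had moved by what 70 mm of travel predicts.

**Bracket:** It weighed about 5.5 N on lifting. It met the bay floor at the expected height at 12 mm/s, stopping with about 11 N of force change, and was released there. The last pictures show it upright, about centred in its bay, between the two finished brackets, which look undisturbed.

**Other things:** The tools in view look unmoved. The arm hid part of the left bay, one blue look-alike and the green one in the last top picture, but the side view shows the green one and that bay's bracket in place.

**Checks that disagreed:**
- The side camera was 1–1.5 px off the fit made mainly from the top view, which I took as calibration error.
- In the jaw travel check, one of the two bolts matched the wrong spot. The handle and the other bolt agreed.

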